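# Show the marker lanes of a gel on a blue-light viewer

### The job

Pick up the gel cassette, and with the viewer's shutter still closed slide it nose first along the loading ledge into the viewer's bay until it is fully home against the end stop, then let go of it. Then take the red thumb tab of the spring-return shutter and ease it open to half travel, the green mark, and no further, so that the marker lanes are lit while the sample lanes stay dark. The shutter springs shut if released, so finish while still holding it at half travel; leave the tube rack, reagent bottle and tip box alone.

Things in the scene. Friction and masses are not known exactly. Their poses are not given: they have to be found in the camera images.
- viewer: white bench-top blue-light gel viewer, 190 (x) x 130 (y) x 58 mm, fixed to the bench, its flat deck 58 mm up; origin: centre of its underside, z up. The cassette bay opens in its +y side, under a see-through amber filter. The shutter's steel sheet slides out of reach under the bay's glass floor, between lamp and gel; only its red thumb tab stands above the deck.
- bay_mouth (a point): middle of the bay's mouth, on its floor, in the viewer's +y face: viewer frame (-40, +65, +40) mm, axes the viewer's. From here the bay runs 85 mm along viewer -y to its end stop; it is 63 mm wide (viewer x) and 12 mm high.
- ledge_end (a point): middle of the outer end of the grey loading ledge in front of the mouth, on its top: viewer frame (-40, +110, +40) mm, axes the viewer's. The ledge is level with the bay's floor; two black guides on it, 6 mm high, narrow from 75 mm apart at its outer end to 63 mm at the mouth.
- bay_home (a point): where the centre of the cassette's underside lies when fully home: viewer frame (-40, +45, +40) mm, axes the viewer's. A cassette that is home has its +x (nose) along viewer -y, so its +y along viewer +x. 45 mm of its tail stays outside; the rib's centre is then 27 mm in front of the mouth.
- shutter (a joint): travel of the shutter in m: 0 closed (where its spring keeps it at the start), 0.032 half travel, 0.064 fully open. It opens along the viewer's +x. The spring pushes it shut with 3 N when closed, rising to 7 N at half travel and 11 N when fully open; friction is slight. From 0.042 on the first sample lane would be lit.
- shutter_tab (a point): centre of the top of the shutter's red thumb tab, an upright block 12 mm (viewer x) x 24 mm (viewer y), from 60 to 88 mm above the bench, free deck around it. Closed, it is at viewer frame (-40, -42, +88) mm; it moves along viewer +x. Marks on the deck by the viewer's -y edge: black at closed, green at half travel (viewer x = -8 mm), black at fully open.
- cassette: sealed mini-gel cassette, a flat clear plastic slab 130 x 60 x 8 mm, about 110 g, lying on the bench; origin: centre of its underside. +x points to its nose (the clear end with the gel, inserted first), z up; its blue tail end carries a blue grip rib. Marker lanes (green bands) lie on its -y half, sample lanes (yellow bands) on its +y half.
- cassette_rib (a point): centre of the top of the cassette's blue grip rib: an upright fin 26 mm long (cassette x) and 12 mm thick (cassette y), rising from the slab's top (8 mm) to 36 mm above the cassette's underside, centred at cassette (-47, 0) mm. Axes as the cassette.
- tube_rack: dark red tube rack, 62 x 116 x 40 mm, with capped tubes up to 48 mm; origin: centre of its underside. Bystander.
- reagent_bottle: glass reagent bottle with blue cap, 72 mm across, 125 mm tall; origin: centre of its underside. Bystander.
- tip_box: teal pipette tip box, 118 x 80 mm, 54 mm tall; origin: centre of its underside. Bystander.
Mind the look-alikes: they are no part of the job. Of the things like the cassette, leave any that is purple; of the rest the smaller one is meant.

How it is judged:
By the outcome, as a careful person would: the job done as asked, in the order asked, and still so for the second after the job is handed in, while the arm keeps its last pose, push and grip.
It also fails if it takes over 48 s, if anything falls off the work surface, if the arm or the gripper's body presses on something with over 40 N, if the wrist force passes 120 N, or if a joint passes its speed limit or range.

### The arm

A 7-joint arm with a two-finger parallel gripper is mounted at the origin on the work surface. World frame = base frame: x ahead of the robot, y to its left, z up, the work surface at z = 0. Lengths are in m, angles in rad, forces in N, time in s.
With the tool pointing down it reaches from about 0.425 to 0.875 m from the base axis. Payload 4.7 kg.
Tool frame: the origin (TCP) lies midway between the tips of the shut fingers; the grasp point (between the pads) lies ctrl.grasp_offset behind it (ctrl.grasp_offset is the distance from the TCP to the grasp point, in m); z points along the fingers, y is the line along which they close (so a half turn about z gives the same grasp; the last joint's range is limited). The gripper opens to 87 mm and grips with 3 to 60 N. Pads are 19 mm wide; open, the fingers measure 117 mm over their backs; the gripper's body (75 mm by 190 mm) begins 51 mm behind the grasp point.
Start: joints at [-1.218, 0.321, -0.07, 1.45, 0.023, 1.371, -0.057], TCP at [0.216, 0.613, 0.223] pointing down, gripper open.
Joint ranges: [-2.86, 2.86], [-0.3, 2.09], [-1.38, 1.24], [0.06, 2.45], [-1.56, 4.7], [0.09, 2.05], [-2.69, 2.69]. Speed limits (rad/s): [2.57, 2.57, 3.14, 3.14, 3.14, 3.14, 3.14].

### API

Orientations are given as a rotation vector (axis times angle).
In Python, from bench import ctrl gives the robot as it stands. The module is installed in compiled form; this text tells all that it offers.
- The arm moves only by the tool jog_arm, never from a script. Its argument "moves" is one flat list of numbers, 7 for each row, row after row: the shift along the tool's x, y, z in units of 30 cm (1.0 is 30 cm), then the turn, a rotation vector about the tool's x, y, z in units of 60 degrees (1.0 is 60 degrees), then the gripper's target within -1 to 1 (fully open at 1, half-way at 0, shut at -1). In form: [x, y, z, wx, wy, wz, fingers, x, y, z, wx, wy, wz, fingers, ...]. A call has exactly 8 rows; each row is the pose to reach, as a shift and turn from the pose commanded when the call began, along the tool's axes at that moment; what a row does not reach only later rows make up. A row lasts 1/8 s, in which the tool goes at most 62.5 mm and 10.7 degrees, less where a joint would pass 70% of its speed; a pose out of reach is approached as far as the arm can. A call with a number of a shift or a turn outside -1 to 1 is refused whole. A call with a gripper value outside its range is refused whole. The fingers move at their own pace and stop on an object; "newtons" is the grip in N (left out, the last holds). Time passes only in rows, so rows that repeat a pose let the fingers close, or fill a call up. It gives the time, the measured TCP pose, the force, the opening and the grip force at its end, in the units of the state.
- ctrl.get_state(): the state, without advancing time (a new reading comes with each control period).
- ctrl.get_image(name): name is "scene" or "top"; returns a dict with "pixels" (420x560x3 uint8, red, green, blue), "fx", "fy", "cx", "cy" (pixels), "dist" ([k1, k2, p1, p2, k3] as OpenCV has them; the pictures are not rectified), "xyz" and "rotation" of the camera in the world. Camera axes: x right, y up, looking along -z (the intrinsics and any distortion apply to the point x, -y, -z); pixel columns grow to the right and rows downward; lengths in m; the calibration is good to about 2 mm. A picture is of the moment at which its call begins. There is no depth.
- ctrl.close_job(): hands the job in; it is judged then, once.
The state is a dict: "time": time; "joint_positions": joint angles; "qd": joint speeds; "joint_torque": joint torques, N m; "position": TCP position; "tool_rot": TCP orientation; "ft_force": force on the tool from outside, world axes, zero at the start; "torque": the same for the moment, N m; "grip_width": opening from 0.0 (shut) to 1.0 (fully open); "grip_force": force on a finger pad.
Only numpy, scipy, OpenCV 4.12 (cv2) and the standard library are available. Lean on these libraries where they do the work, as an engineer would, in place of code of your own. Each camera call takes 0.05 s, during which the arm holds its last target. There are 200 camera calls.

## Working session

There is one attempt and no reset: what is moved stays moved. The work goes in short steps, Python scripts to look and compute and a tool call to move; the robot and the scene stay as the last step left them, time stands still between calls to the robot, and variables do not carry over. Pictures are saved under pics/ and viewed, at most 10 in all, crops included, and the job is handed in when it is done.

Besides the shell and the picture viewer there is one more tool, called after "Emit:" as name(argument=value, ...) on one line, values as JSON. jog_arm: Moves the arm, as the interface text tells. Its arguments: {"type":"object","properties":{"moves":{"type":"array"},"newtons":{"type":"number"}},"required":["moves"]}

```bash
mkdir -p pics
cat > h.py <<'E'
import numpy as np, cv2
from bench import ctrl
from scipy.spatial.transform import Rotation as R
def cam(n):
    im=ctrl.get_image(n); return im
def Rm(im):
    r=np.array(im['rotation'],float)
    return r if r.shape==(3,3) else R.from_rotvec(r).as_matrix()
def K(im): return np.array([[im['fx'],0,im['cx']],[0,im['fy'],im['cy']],[0,0,1.]])
def ray(im,uv):
    p=cv2.undistortPoints(np.array(uv,float).reshape(-1,1,2),K(im),np.array(im['dist'],float)).reshape(-1,2)
    d=np.c_[p[:,0],-p[:,1],-np.ones(len(p))]
    return np.array(im['xyz'],float), d@Rm(im).T
def onz(im,uv,z):
    o,d=ray(im,uv); t=(z-o[2])/d[:,2]; return o+d*t[:,None]
def proj(im,P):
    c=(np.atleast_2d(P)-np.array(im['xyz']))@Rm(im)
    q=np.c_[c[:,0],-c[:,1],-c[:,2]]
    return cv2.projectPoints(q,np.zeros(3),np.zeros(3),K(im),np.array(im['dist'],float))[0].reshape(-1,2)
E
python3 - <<'E'
from h import *
for n in("scene","top"):
    im=cam(n); cv2.imwrite(f"pics/{n}0.png",im['pixels'][:,:,::-1]); print(n,{k:v for k,v in im.items() if k!='pixels'})
print(ctrl.get_state(),ctrl.grasp_offset)
E
```

```text
scene {'fx': 465.6658044999839, 'fy': 465.6658044999839, 'cx': 285.86673033873706, 'cy': 206.44531105320382, 'dist': array([-0.15571568,  0.        ,  0.        ,  0.        ,  0.        ]), 'xyz': array([ 1.39630224, -0.47164924,  1.06050907]), 'rotation': array([0.67894955, 0.37878809, 1.03176612])}
top {'fx': 487.43365928377904, 'fy': 487.43365928377904, 'cx': 277.8930269640059, 'cy': 205.94281869606672, 'dist': array([0.04137331, 0.        , 0.        , 0.        , 0.        ]), 'xyz': array([0.31477048, 0.00170783, 1.45149322]), 'rotation': array([ 0.15701318, -0.17308923, -1.63371479])}
{'time': 0.1, 'joint_positions': array([-1.21787281,  0.3217557 , -0.07004063,  1.4515541 ,  0.02258905,
        1.37075492, -0.05688619]), 'qd': array([-0.0018004 , -0.0032687 , -0.00055049, -0.00231805, -0.00138159,
       -0.00076949, -0.00148157]), 'joint_torque': array([-3.25532737e-04, -4.92572629e+01, -4.05874969e-01, -3.13399065e+01,
       -6.40894426e-02,  3.94055096e-02,  5.61755553e-05]), 'position': array([0.21595317, 0.61256865, 0.22156552]), 'tool_rot': array([-5.29651732e-01, -3.09642776e+00,  2.63146576e-03]), 'ft_force': array([-0.62626183,  0.88548222, -0.68512845]), 'torque': array([-0.02445503,  0.02270935, -0.00551876]), 'grip_force': 0.0, 'grip_width': 1.0007290504322057} 0.0187
```

View pics/scene0.png

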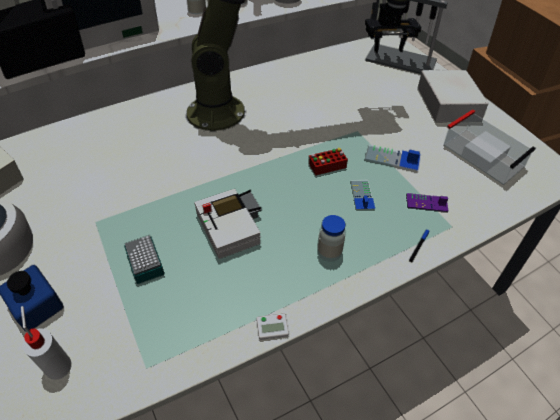

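View pics/top0.png

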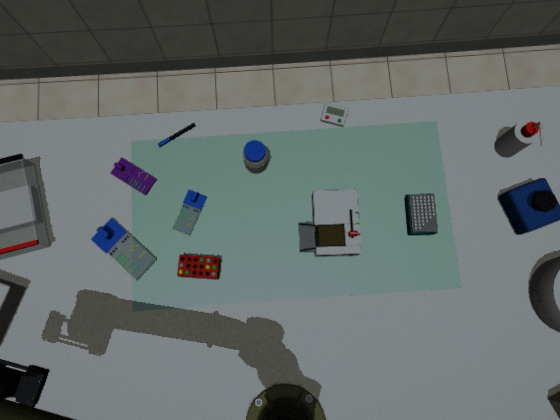

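The scene view shows the viewer at (228,220) and the small blue-tailed cassette at (362,195). The larger blue one is at (393,157) and the purple one at (427,202). In the top view the viewer is at (337,222) with its ledge to the left (308,237) and the red tab at (353,233). The target cassette is at (190,212), rib towards (193,200).

Run:
```python
from h import *
t=cam("top");s=cam("scene")
def crop(im,x,y,w,h,f): return cv2.resize(im['pixels'][y:y+h,x:x+w,::-1],(w*f,h*f),interpolation=cv2.INTER_CUBIC)
a=crop(t,290,180,80,85,5);b=crop(t,165,180,50,60,5)
c=crop(s,190,180,80,75,5);d=crop(s,340,170,45,45,5)
o=np.zeros((600,800,3),np.uint8)
o=np.zeros((800,800,3),np.uint8)
def put(i,x,y): o[y:y+i.shape[0],x:x+i.shape[1]]=i
put(a,0,0);put(b,400,0);put(c,0,425);put(d,400,425)
cv2.imwrite("pics/c1.png",cv2.resize(o,(600,600),interpolation=cv2.INTER_AREA))
def comps(im,lo,hi,name,box):
    x,y,w,h=box
    hsv=cv2.cvtColor(im['pixels'],cv2.COLOR_RGB2HSV)
    m=cv2.inRange(hsv,lo,hi);k=np.zeros_like(m);k[y:y+h,x:x+w]=m[y:y+h,x:x+w]
    n,l,st,ce=cv2.connectedComponentsWithStats(k)
    for i in range(1,n):
        if st[i,4]>8:
            pts=np.argwhere(l==i)[:,::-1].astype(np.float32); print(name,st[i],ce[i].round(1),cv2.boxPoints(cv2.minAreaRect(pts)).round(1).tolist())
comps(t,(100,120,40),(125,255,255),"blue top",(165,180,50,60))
comps(s,(100,120,40),(125,255,255),"blue sc",(340,170,45,45))
comps(t,(0,0,150),(180,60,255),"white top",(300,180,70,85))
for H in((0,150,80),(172,150,80)):
    hi=(8,255,255) if H[0]==0 else (180,255,255)
    comps(t,H,hi,"red top",(300,180,70,85)); comps(s,H,hi,"red sc",(190,180,80,75))
```

```text
blue top [183 190  24  20 282] [194.3 199.3] [[182.39999389648438, 202.39999389648438], [187.89999389648438, 188.8000030517578], [206.3000030517578, 196.10000610351562], [200.89999389648438, 209.8000030517578]]
blue sc [354 195  21  14 219] [364.1 202.6] [[354.0, 195.0], [374.0, 195.0], [374.0, 208.0], [354.0, 208.0]]
red top [349 231   8   2   9] [352.2 231.2] [[348.8999938964844, 231.1999969482422], [355.79998779296875, 230.0], [356.0, 231.0], [349.0, 232.1999969482422]]
red sc [203 204   7   4  12] [205.9 205.7] [[202.6999969482422, 206.10000610351562], [209.0, 204.0], [209.39999389648438, 205.1999969482422], [203.10000610351562, 207.3000030517578]]
```

View pics/c1.png

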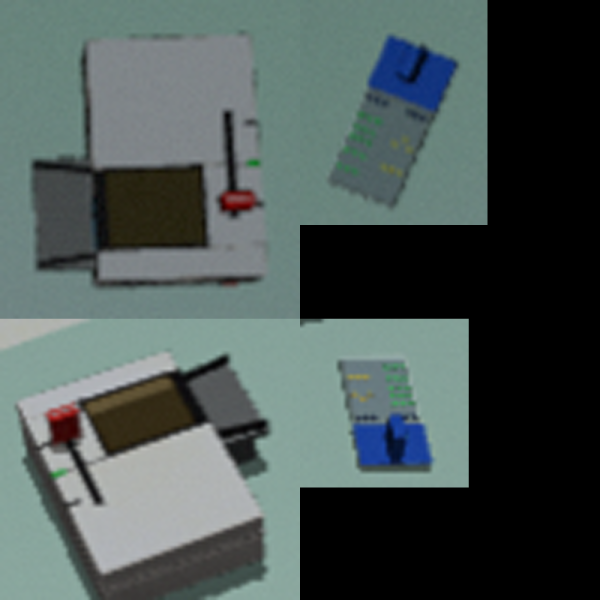

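The crops show the viewer deck with ledge, tab and green mark. The cassette has its nose at the lower left and its rib towards the upper right; the green lanes are on its −y side, as stated. Next: outlines to metric poses.

```bash
cat > m.py <<'E'
from h import *
t=cam("top");s=cam("scene")
def comps(im,box,bg,thr,name,f=None):
    x,y,w,h=box
    lab=cv2.cvtColor(im['pixels'],cv2.COLOR_RGB2LAB).astype(float)
    b=np.median(lab[bg[1]:bg[1]+bg[3],bg[0]:bg[0]+bg[2]].reshape(-1,3),0)
    D=np.abs(lab[y:y+h,x:x+w]-b); d=np.hypot(D[...,1],D[...,2])
    return (d>thr).astype(np.uint8), d
def biggest(m,off):
    n,l,st,ce=cv2.connectedComponentsWithStats(m)
    i=1+np.argmax(st[1:,4]); c=cv2.findContours((l==i).astype(np.uint8),cv2.RETR_EXTERNAL,cv2.CHAIN_APPROX_NONE)[0][0].reshape(-1,2)+np.array(off)
    return c.astype(np.float32)
def rect(P):
    (c,wh,a)=cv2.minAreaRect((P[:,:2]*1000).astype(np.float32)); return np.round(c,1),np.round(wh,1),round(a,2)
m,d=comps(t,(168,183,45,58),(165,180,10,15),5,"c"); c=biggest(m,(168,183))
print("cassette top",rect(onz(t,c,.006)),c.min(0),c.max(0))
m,d=comps(t,(296,183,75,80),(290,180,15,30),6,"v"); c=biggest(m,(296,183))
np.save('vm.npy',m)
print("viewer all",rect(onz(t,c,.058)),c.min(0),c.max(0))
k=c[(c[:,0]>314)]; print("viewer deck",rect(onz(t,k,.058)))
m,d=comps(s,(340,173,42,42),(335,200,8,15),5,"c"); c=biggest(m,(340,173))
print("cassette scene",rect(onz(s,c,.006)))
def red(im,box):
    x,y,w,h=box;p=im['pixels'][y:y+h,x:x+w].astype(int)
    q=(p[...,0]-np.maximum(p[...,1],p[...,2])>30).astype(np.uint8)
    n,l,st,ce=cv2.connectedComponentsWithStats(q);i=1+np.argmax(st[1:,4]);st[i,:2]+=(x,y)
    return ce[i]+(x,y),st[i]
rt=red(t,(340,215,25,30)); rs=red(s,(195,195,25,25)); print(rt,rs)
print("tab top z.08",onz(t,rt[0],.08)," scene z.075",onz(s,rs[0],.075))
def green(im,box):
    x,y,w,h=box;p=im['pixels'][y:y+h,x:x+w].astype(int)
    q=p[...,1]-np.maximum(p[...,0],p[...,2]);yy,xx=np.where(q>25); return np.array([xx.mean()+x,yy.mean()+y])
gt=green(t,(345,215,20,15));gs=green(s,(195,212,20,15));print("green",gt,onz(t,gt,.058),gs,onz(s,gs,.058))
Q=np.array([[312.4,190],[355.8,189.3],[360.5,253.8],[315.2,254.8]]);print("hand corners",onz(t,Q,.058))
E
python3 m.py
```

```text
cassette top (array([620.8, 244.8]), array([ 64.8, 131.4]), 64.87) [173. 189.] [206. 234.]
viewer all (array([ 550.6, -168.4]), array([177.7, 197.2]), 86.09) [299. 189.] [361. 256.]
viewer deck (array([ 549.1, -191.1]), array([132.1, 197.2]), 86.09)
cassette scene (array([622.7, 249.2]), array([ 63.8, 128.7]), 63.81)
(array([352.9047619 , 233.04761905]), array([349, 231,   9,   5,  42], dtype=int32)) (array([206.67142857, 207.27142857]), array([202, 202,   9,  11,  70], dtype=int32))
tab top z.08 [[ 0.51061933 -0.22954556  0.08      ]]  scene z.075 [[ 0.51224639 -0.22653646  0.075     ]]
green [357.   223.25] [[ 0.54149737 -0.24800463  0.058     ]] [205.22222222 220.77777778] [[ 0.5434483  -0.24538731  0.058     ]]
hand corners [[ 0.64930119 -0.12747056  0.058     ]
 [ 0.64256949 -0.25494246  0.058     ]
 [ 0.45262615 -0.2487525   0.058     ]
 [ 0.45862793 -0.11933788  0.058     ]]
```

```bash
cat > v.py <<'E'
from h import *
def line(P):
    vx,vy,x,y=cv2.fitLine(P.astype(np.float32),cv2.DIST_HUBER,0,.01,.01).ravel(); return np.array([x,y]),np.array([vx,vy])
def grad_edge(im,p,q,n=25,half=5,sign=None):
    """subpixel strongest luminance/colour edge along normals of hand segment p-q"""
    g=cv2.GaussianBlur(im['pixels'],(3,3),0).astype(np.float32); p=np.array(p,float);q=np.array(q,float)
    u=(q-p)/np.linalg.norm(q-p); nrm=np.array([-u[1],u[0]]); s=np.arange(-half,half+.01,.25); out=[]
    for f in np.linspace(.1,.9,n):
        c=p+f*(q-p); xy=c+s[:,None]*nrm
        v=cv2.remap(g,xy[:,0].astype(np.float32)[None],xy[:,1].astype(np.float32)[None],cv2.INTER_LINEAR)[0]
        d=np.abs(np.gradient(v,axis=0)).sum(1); w=d**4; out.append(c+nrm*(w*s).sum()/w.sum())
    return np.array(out)
if __name__=="__main__":
    t=cam("top");s=cam("scene")
    Q=[[312.4,190],[355.8,189.3],[360.5,253.8],[315.2,254.8]]
    # scene deck corners from crop: back-left(-x,-y),( -x,+y),( +x,+y),(+x,-y)
    S=[[190+20/3.75,180+(402-319)/3.75],[190+172/3.75,180+(352-319)/3.75],[190+262/3.75,180+(516-319)/3.75],[190+102/3.75,180+(573-319)/3.75]]
    for im,C,names in((t,Q,["+x","-y","-x","+y"]),(s,S,["-x","+y","+x","-y"])):
        L={}
        for i in range(4):
            P=onz(im,grad_edge(im,C[i],C[(i+1)%4],half=3),.058)[:,:2]; o,d=line(P); L[names[i]]=(o,d)
            a=np.degrees(np.arctan2(d[1],d[0])); a=(a+90)%180-90 if 'x' not in names[i] else (a%180)-90
            print(names[i],"yaw",round(a,2),"resid",np.abs((P-o)@np.array([-d[1],d[0]])).mean().round(4))
        def X(a,b):
            A=np.c_[L[a][1],-L[b][1]]; k=np.linalg.solve(A,L[b][0]-L[a][0]); return L[a][0]+k[0]*L[a][1]
        cs=[X(a,b) for a,b in(("+x","+y"),("+x","-y"),("-x","-y"),("-x","+y"))]
        print(np.round(cs,4).tolist(),"centre",np.mean(cs,0).round(4),"sides",[np.linalg.norm(cs[i]-cs[(i+1)%4]).round(4) for i in range(4)])
E
python3 v.py
```

```text
+x yaw -2.04 resid 0.0009
-y yaw -2.14 resid 0.0018
-x yaw -2.37 resid 0.0002
+y yaw -1.57 resid 0.0005
[[0.6471999883651733, -0.12600000202655792], [0.6425999999046326, -0.2549000084400177], [0.4526999890804291, -0.24779999256134033], [0.4580000042915344, -0.12080000340938568]] centre [ 0.5501 -0.1874] sides [np.float32(0.1289), np.float32(0.19), np.float32(0.1271), np.float32(0.1893)]
-x yaw -7.23 resid 0.0024
+y yaw -2.39 resid 0.0006
+x yaw -1.81 resid 0.0001
-y yaw -2.83 resid 0.0007
[[0.6513000130653381, -0.12549999356269836], [0.6471999883651733, -0.2549999952316284], [0.4641000032424927, -0.2460000067949295], [0.48030000925064087, -0.11840000003576279]] centre [ 0.5607 -0.1862] sides [np.float32(0.1296), np.float32(0.1834), np.float32(0.1286), np.float32(0.1712)]
```

```bash
cat > g.py <<'E'
from h import *
import sys
def go(x,y,z,yaw):
    "yaw = world heading of the tool's x axis (deg), tool pointing down; prints units for a call"
    st=ctrl.get_state(); R0=R.from_rotvec(st['tool_rot']); a=np.radians(yaw)
    Rt=R.from_matrix(np.array([[np.cos(a),np.sin(a),0],[np.sin(a),-np.cos(a),0],[0,0,-1]]))
    d=R0.inv().apply(np.array([x,y,z])-st['position'])/.3
    w=np.degrees((R0.inv()*Rt).as_rotvec())/60
    X=R0.apply([1,0,0])
    print("t",round(st['time'],2),"pos",st['position'].round(4),"yaw",np.degrees(np.arctan2(X[1],X[0])).round(2),"F",st['ft_force'].round(1),"w",round(st['grip_width'],3),"gf",round(st['grip_force'],1),"q",st['joint_positions'].round(2))
    print("shift",d.round(4),"turn",w.round(4))
if __name__=="__main__": go(*map(float,sys.argv[1:5]))
E
python3 g.py .37 .48 .22 100
python3 - <<'E'
from h import *; from v import *
t=cam("top");s=cam("scene")
T=[[188.6,188.9],[206.7,195.6],[189.1,235.1],[172.6,228.4]]
S=[[340+(338-300)/3.75,170+(360-319)/3.75],[340+(404-300)/3.75,170+(360-319)/3.75],[340+(432-300)/3.75,170+(464-319)/3.75],[340+(356-300)/3.75,170+(464-319)/3.75]]
for im,C in((t,T),(s,S)):
    for i in range(4):
        P=onz(im,grad_edge(im,C[i],C[(i+1)%4],half=2),.008)[:,:2]; o,d=line(P); print(np.degrees(np.arctan2(d[1],d[0])).round(1),P.mean(0).round(4))
c=np.array([.6215,.246]);a=np.radians(154.5);X=np.array([np.cos(a),np.sin(a)]);Y=np.array([-X[1],X[0]])
for im in(t,s): print("predicted rib top px",proj(im,[np.r_[c-.047*X+k*.013*X,.036] for k in(-1,0,1)]).round(1).tolist())
E
```

```text
t 0.4 pos [0.216  0.613  0.2224] yaw 160.59 F [-0.3 -0.1  0. ] w 1.001 gf 0.0 q [-1.22  0.32 -0.07  1.45  0.02  1.37 -0.06]
shift [-0.6314 -0.2476  0.0082] turn [-1.0000e-04  1.0000e-04  1.0099e+00]
63.9 [0.6779 0.2169]
-24.8 [0.6058 0.2163]
63.6 [0.5599 0.2711]
-23.1 [0.6315 0.2705]
61.8 [0.569  0.2731]
-23.0 [0.6397 0.2715]
62.3 [0.6847 0.2164]
-24.7 [0.612  0.2176]
predicted rib top px [[195.0, 191.0], [193.3, 194.9], [191.5, 198.9]]
predicted rib top px [[365.7, 201.5], [365.0, 198.4], [364.3, 195.4]]
```

Emit:
jog_arm(moves=[-0.12, -0.05, 0, 0, 0, 0.17, 1, -0.24, -0.1, 0, 0, 0, 0.34, 1, -0.36, -0.14, 0, 0, 0, 0.51, 1, -0.48, -0.19, 0, 0, 0, 0.68, 1, -0.6, -0.24, 0, 0, 0, 0.85, 1, -0.63, -0.25, 0, 0, 0, 1, 1, -0.63, -0.25, 0, 0, 0, 1, 1, -0.63, -0.25, 0, 0, 0, 1, 1])

```text
time: 1.5
position: [0.3683, 0.4804, 0.2226]
tool_rot: [-2.001, -2.421, -0.0]
ft_force: [-0.9, 0.1, 0.4]
grip_width: 1.001
grip_force: 0.0
```

```bash
python3 g.py .53 .34 .2 42
```

```text
t 1.5 pos [0.3683 0.4804 0.2226] yaw 100.83 F [-0.9  0.1  0.4] w 1.001 gf 0.0 q [-1.09  0.22  0.15  1.57 -0.03  1.35 -0.74]
shift [-0.5609  0.4415  0.0747] turn [-6.000e-04 -3.000e-04  9.805e-01]
```

Emit:
jog_arm(moves=[-0.1, 0.08, 0.01, 0, 0, 0.17, 1, -0.2, 0.16, 0.03, 0, 0, 0.34, 1, -0.3, 0.24, 0.04, 0, 0, 0.51, 1, -0.4, 0.32, 0.05, 0, 0, 0.68, 1, -0.5, 0.4, 0.07, 0, 0, 0.85, 1, -0.56, 0.44, 0.07, 0, 0, 1, 1, -0.56, 0.44, 0.07, 0, 0, 1, 1, -0.56, 0.44, 0.07, 0, 0, 1, 1])

```text
time: 2.5
position: [0.5285, 0.3408, 0.2015]
tool_rot: [-2.942, -1.098, 0.001]
ft_force: [-0.7, 0.6, 0.3]
grip_width: 0.998
grip_force: 0.0
```

```bash
python3 g.py .6648 .2245 .13 -18
```

```text
t 2.5 pos [0.5285 0.3408 0.2015] yaw 40.94 F [-0.7  0.6  0.3] w 0.998 gf 0.0 q [-0.93  0.29  0.39  1.55 -0.11  1.32 -1.38]
shift [0.0891 0.5908 0.2374] turn [-1.300e-03  7.000e-04  9.823e-01]
```

Emit:
jog_arm(moves=[0.015, 0.1, 0.04, 0, 0, 0.17, 1, 0.03, 0.2, 0.08, 0, 0, 0.34, 1, 0.045, 0.3, 0.12, 0, 0, 0.51, 1, 0.06, 0.4, 0.16, 0, 0, 0.68, 1, 0.075, 0.5, 0.2, 0, 0, 0.85, 1, 0.089, 0.59, 0.237, 0, 0, 1, 1, 0.089, 0.59, 0.237, 0, 0, 1, 1, 0.089, 0.59, 0.237, 0, 0, 1, 1])

```text
time: 3.5
position: [0.6644, 0.2243, 0.1305]
tool_rot: [-3.097, 0.521, 0.002]
ft_force: [-0.8, 0.1, -0.3]
grip_width: 1.003
grip_force: 0.0
```

```bash
python3 g.py .6648 .2245 .06 -24.5
python3 - <<'E'
from h import *
t=cam("top");s=cam("scene")
o=np.zeros((300,800,3),np.uint8)
for k,(im,x,y) in enumerate(((t,140,160),(s,300,150))):
    o[:,k*400:k*400+400]=cv2.resize(im['pixels'][y:y+75,x:x+100,::-1],(400,300),interpolation=cv2.INTER_CUBIC)
cv2.imwrite("pics/g1.png",o)
p=ctrl.get_state()['position']; print(proj(t,p),proj(s,p))
E
```

```text
t 3.5 pos [0.6644 0.2243 0.1305] yaw -19.1 F [-0.8  0.1 -0.3] w 1.003 gf 0.0 q [-0.78  0.53  0.59  1.44 -0.3   1.26 -2.06]
shift [ 0.0012 -0.0008  0.2349] turn [-0.0012  0.0013  0.09  ]
[[188.09936784 186.8551878 ]] [[369.47943419 176.33381019]]
```

View pics/g1.png

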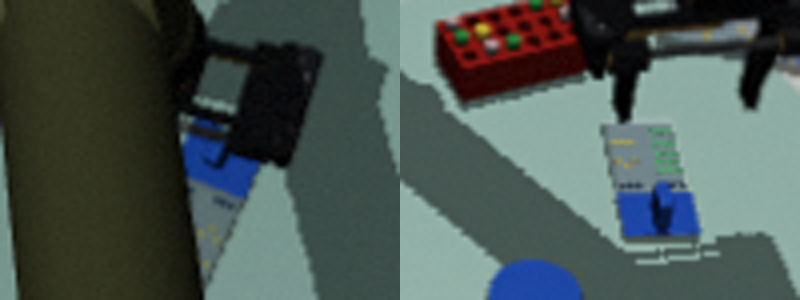

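The scene crop shows open fingertips at crop (623,120) and (750,108), with the rib at (662,205) between them once lowered. The top view is mostly covered by the arm. Descending.

```bash
python3 g.py .6632 .2237 .012 -24.5
```

```text
t 3.6 pos [0.6646 0.2243 0.131 ] yaw -19.14 F [-0.3  0.4 -0.2] w 1.002 gf 0.0 q [-0.78  0.53  0.59  1.44 -0.3   1.26 -2.06]
shift [-0.0036  0.0041  0.3967] turn [-0.0017  0.0007  0.0894]
```

Emit:
jog_arm(moves=[-0.004, 0.004, 0.1, 0, 0, 0.089, 1, -0.004, 0.004, 0.2, 0, 0, 0.089, 1, -0.004, 0.004, 0.3, 0, 0, 0.089, 1, -0.004, 0.004, 0.36, 0, 0, 0.089, 0.5, -0.004, 0.004, 0.39, 0, 0, 0.089, 0, -0.004, 0.004, 0.396, 0, 0, 0.089, 0, -0.004, 0.004, 0.396, 0, 0, 0.089, -0.2, -0.004, 0.004, 0.396, 0, 0, 0.089, -0.3], newtons=10)

```text
time: 4.6
position: [0.6647, 0.221, 0.0128]
tool_rot: [-3.068, 0.673, -0.002]
ft_force: [-0.2, 0.3, 0.3]
grip_width: 0.516
grip_force: 0.0
```

```bash
python3 g.py .6632 .2237 .012 -24.5
python3 - <<'E'
from h import *
s=cam("scene")
cv2.imwrite("pics/g2.png",cv2.resize(s['pixels'][150:225,320:420,::-1],(600,450),interpolation=cv2.INTER_CUBIC))
E
```

```text
t 4.6 pos [0.6647 0.221  0.0128] yaw -24.75 F [-0.2  0.3  0.3] w 0.516 gf 0.0 q [-0.76  0.64  0.57  1.54 -0.38  1.07 -2.11]
shift [-0.0083 -0.0061  0.0026] turn [-0.0013 -0.0011 -0.0042]
```

View pics/g2.png

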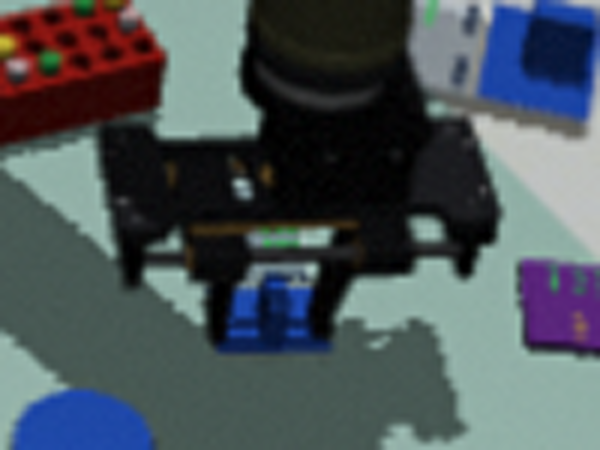

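The crop shows the rib (275,310) centred between the fingers (215 and 330), both above the slab. I shift slightly toward the nose and grip.

Emit:
jog_arm(moves=[-0.008, 0, 0.002, 0, 0, 0, -0.3, -0.008, 0, 0.002, 0, 0, 0, -1, -0.008, 0, 0.002, 0, 0, 0, -1, -0.008, 0, 0.002, 0, 0, 0, -1, -0.008, 0, 0.002, 0, 0, 0, -1, -0.008, 0, 0.002, 0, 0, 0, -1, -0.008, 0, 0.002, 0, 0, 0, -1, -0.008, 0, 0.002, 0, 0, 0, -1], newtons=45)

```text
time: 5.65
position: [0.6618, 0.222, 0.0111]
tool_rot: [-3.068, 0.673, -0.0]
ft_force: [-1.8, -0.4, 0.2]
grip_width: 0.136
grip_force: 44.8
```

```bash
python3 g.py .6632 .2237 .13 -24.5
```

```text
t 5.65 pos [0.6618 0.222  0.0111] yaw -24.75 F [-1.8 -0.4  0.2] w 0.136 gf 44.8 q [-0.77  0.64  0.57  1.54 -0.38  1.07 -2.11]
shift [ 0.0019 -0.0071 -0.3962] turn [-0.0003 -0.0001 -0.0041]
```

Emit:
jog_arm(moves=[0, 0, -0.03, 0, 0, 0, -1, 0, 0, -0.1, 0, 0, 0, -1, 0, 0, -0.2, 0, 0, 0, -1, 0, 0, -0.3, 0, 0, 0, -1, 0, 0, -0.38, 0, 0, 0, -1, 0, 0, -0.4, 0, 0, 0, -1, 0, 0, -0.4, 0, 0, 0, -1, 0, 0, -0.4, 0, 0, 0, -1])

```text
time: 6.65
position: [0.6609, 0.2217, 0.1299]
tool_rot: [3.068, -0.673, -0.003]
ft_force: [0.1, -0.2, -1.1]
grip_width: 0.134
grip_force: 44.8
```

```bash
python3 g.py .59 .13 .13 32
python3 - <<'E'
from h import *
s=cam("scene");t=cam("top")
print("bottle",onz(t,[[255,150]],.125),"rack",onz(t,[[200,266]],.04))
E
```

```text
t 6.65 pos [0.6609 0.2217 0.1299] yaw -24.75 F [ 0.1 -0.2 -1.1] w 0.134 gf 44.8 q [-0.8   0.53  0.61  1.45 -0.31  1.26 -2.15]
shift [-8.680e-02  3.767e-01  2.000e-04] turn [ 5.000e-04  1.900e-03 -9.458e-01]
bottle [[0.76135227 0.03204364 0.125     ]] rack [[0.45149365 0.21284779 0.04      ]]
```

Emit:
jog_arm(moves=[-0.015, 0.06, 0, 0, 0, -0.16, -1, -0.03, 0.12, 0, 0, 0, -0.32, -1, -0.045, 0.19, 0, 0, 0, -0.48, -1, -0.06, 0.25, 0, 0, 0, -0.64, -1, -0.075, 0.31, 0, 0, 0, -0.8, -1, -0.087, 0.377, 0, 0, 0, -0.945, -1, -0.087, 0.377, 0, 0, 0, -0.945, -1, -0.087, 0.377, 0, 0, 0, -0.945, -1])

```text
time: 7.75
position: [0.591, 0.1309, 0.1309]
tool_rot: [-3.021, -0.861, -0.001]
ft_force: [-0.3, -0.6, -1.3]
grip_width: 0.131
grip_force: 44.8
```

```bash
python3 g.py .520 .0364 .10 87.7
```

```text
t 7.75 pos [0.591  0.1309 0.1309] yaw 31.83 F [-0.3 -0.6 -1.3] w 0.131 gf 44.8 q [-0.67  0.3   0.48  1.7  -0.15  1.18 -1.16]
shift [-0.3672  0.1429  0.1027] turn [-1.000e-04 -6.000e-04 -9.312e-01]
```

Emit:
jog_arm(moves=[-0.06, 0.024, 0.017, 0, 0, -0.16, -1, -0.12, 0.048, 0.034, 0, 0, -0.32, -1, -0.18, 0.07, 0.05, 0, 0, -0.48, -1, -0.24, 0.095, 0.07, 0, 0, -0.64, -1, -0.3, 0.12, 0.085, 0, 0, -0.8, -1, -0.367, 0.143, 0.103, 0, 0, -0.931, -1, -0.367, 0.143, 0.103, 0, 0, -0.931, -1, -0.367, 0.143, 0.103, 0, 0, -0.931, -1])

```text
time: 8.75
position: [0.521, 0.0368, 0.1005]
tool_rot: [2.265, 2.176, 0.002]
ft_force: [-0.1, -0.1, -0.4]
grip_width: 0.136
grip_force: 44.8
```

```bash
python3 g.py .520 .0364 .06 87.7
python3 - <<'E'
from h import *
s=cam("scene");t=cam("top")
o=np.zeros((400,800,3),np.uint8)
for k,(im,x,y) in enumerate(((t,225,175),(s,195,140))):
    o[:,k*400:k*400+400]=cv2.resize(im['pixels'][y:y+100,x:x+100,::-1],(400,400),interpolation=cv2.INTER_CUBIC)
cv2.imwrite("pics/p1.png",o)
E
```

```text
t 8.75 pos [0.521  0.0368 0.1005] yaw 87.7 F [-0.1 -0.1 -0.4] w 0.136 gf 44.8 q [-0.5   0.15  0.41  1.93 -0.07  1.08 -0.1 ]
shift [-0.0016 -0.0034  0.1349] turn [ 0.0011 -0.0007  0.    ]
```

View pics/p1.png

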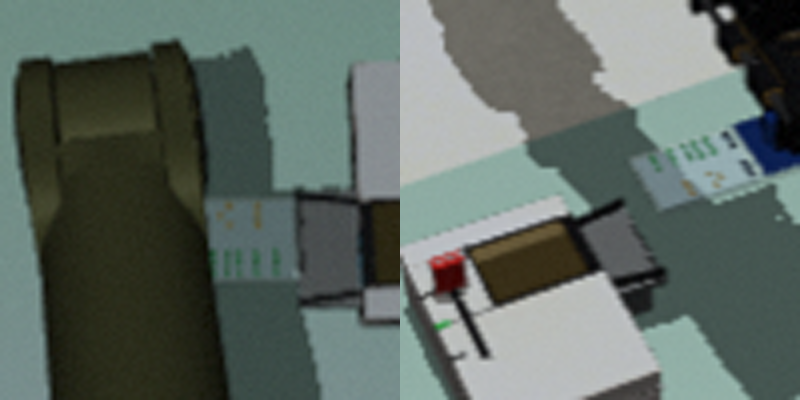

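Top crop: the cassette nose edge runs (297,196)–(297,281), and the ledge's outer edge (300,192)–(303,303). Scene crop: the nose points at the ledge, and the tab is still closed at (447,272). Lateral alignment comes next, from the rays.

Run:
```python
from v import *
t=cam("top");s=cam("scene")
c=lambda x,y:(225+x/4-.4,175+y/4-.4)
T=ctrl.get_state()['position'];a=np.radians(-2.3);vx=np.array([np.cos(a),np.sin(a)]);vy=np.array([-vx[1],vx[0]])
def rep(n,P):
    o,d=line(P[:,:2]);q=P[:,:2].mean(0)-np.array([.551,-.187]);print(n,"viewer-ish xy",(q@vx*1e3).round(1),(q@vy*1e3).round(1),"ang",np.degrees(np.arctan2(d[1],d[0])).round(2))
E=lambda p,q,z,h=2:onz(t,grad_edge(t,c(*p),c(*q),half=h),z)
rep("cas +x edge",E((210,197),(292,196),.0971))
rep("cas -x edge",E((218,281),(292,281),.0971))
rep("nose edge",E((297,200),(297,276),.0971))
d=lambda x,y:(195+(x-400)/4-.4,140+y/4-.4)
ES=lambda p,q,z,h=2:onz(s,grad_edge(s,d(*p),d(*q),half=h),z)
rep("scene cas nose",ES((636,158),(656,208),.0971)); rep("scene cas +x edge",ES((660,208),(755,185),.0971)); rep("scene cas -x",ES((640,155),(730,128),.0971))
# raw ledge points
P=np.array([c(297,190),c(303,306),c(358,200),c(362,291)]);
for p,z in zip(P,(.046,)*4):
    q=onz(t,[p],z)[0,:2]-np.array([.551,-.187]);print("guide pts",(q@vx*1e3).round(1),(q@vy*1e3).round(1))
q=T[:2]-np.array([.551,-.187]);print("TCP",(q@vx*1e3).round(1),(q@vy*1e3).round(1))
for im,x,y in((t,300,210),):
    h=cv2.cvtColor(im['pixels'],cv2.COLOR_RGB2LAB); print(h[185:262,307,0].tolist()); print(h[185:262,303,0].tolist())
```

```text
cas +x edge viewer-ish xy -9.7 141.6 ang 88.46
cas -x edge viewer-ish xy -69.2 140.8 ang 86.75
nose edge viewer-ish xy -39.8 111.7 ang -1.38
scene cas nose viewer-ish xy -38.2 112.9 ang -2.33
scene cas +x edge viewer-ish xy -4.4 148.9 ang 73.03
scene cas -x viewer-ish xy -65.2 158.4 ang 83.04
guide pts 3.3 106.3
guide pts -81.8 105.3
guide pts -5.4 62.1
guide pts -72.2 62.2
TCP -39.4 222.0
[143, 143, 142, 143, 144, 145, 144, 144, 144, 147, 144, 144, 144, 142, 142, 143, 144, 143, 146, 146, 143, 143, 143, 144, 148, 146, 144, 145, 145, 144, 145, 145, 146, 144, 146, 144, 112, 78, 58, 14, 48, 77, 83, 84, 87, 82, 79, 82, 83, 85, 81, 84, 83, 83, 86, 80, 83, 83, 84, 82, 85, 85, 82, 59, 19, 63, 76, 119, 145, 146, 144, 145, 143, 146, 145, 144, 144]
[145, 143, 144, 142, 144, 145, 143, 142, 143, 146, 145, 144, 144, 144, 143, 144, 143, 145, 144, 144, 145, 144, 147, 146, 144, 144, 144, 143, 144, 147, 145, 145, 145, 143, 145, 145, 142, 112, 49, 15, 58, 83, 81, 83, 83, 80, 86, 83, 83, 81, 83, 83, 85, 83, 85, 83, 83, 83, 84, 83, 84, 86, 82, 70, 38, 33, 64, 119, 144, 147, 145, 143, 143, 145, 144, 145, 134]
```

Emit:
jog_arm(moves=[0, 0, 0.05, 0, 0, 0, -1, 0, -0.001, 0.1, 0, 0, 0, -1, 0, -0.001, 0.14, 0, 0, 0, -1, 0, -0.001, 0.155, 0, 0, 0, -1, -0.02, -0.001, 0.155, 0, 0, 0, -1, -0.05, -0.001, 0.155, 0, 0, 0, -1, -0.08, -0.001, 0.155, 0, 0, 0, -1, -0.08, -0.001, 0.155, 0, 0, 0, -1])

```text
time: 9.95
position: [0.519, 0.0101, 0.0541]
tool_rot: [2.265, 2.176, 0.001]
ft_force: [-0.2, -0.3, -1.2]
grip_width: 0.134
grip_force: 44.8
```

```bash
python3 g.py .5152 -.0933 .0525 87.7
```

```text
t 9.95 pos [0.519  0.0101 0.0541] yaw 87.69 F [-0.2 -0.3 -1.2] w 0.134 gf 44.8 q [-0.46  0.2   0.43  1.98 -0.1   0.98 -0.02]
shift [-0.3449  0.0014  0.0052] turn [ 0.0007 -0.     -0.0002]
```

Emit:
jog_arm(moves=[0, 0, 0.006, 0, 0, 0, -1, -0.02, 0, 0.006, 0, 0, 0, -1, -0.05, 0, 0.006, 0, 0, 0, -1, -0.08, 0, 0.006, 0, 0, 0, -1, -0.11, 0, 0.006, 0, 0, 0, -1, -0.14, 0, 0.006, 0, 0, 0, -1, -0.16, 0, 0.006, 0, 0, 0, -1, -0.16, 0, 0.006, 0, 0, 0, -1])

```text
time: 10.95
position: [0.517, -0.0372, 0.0519]
tool_rot: [2.264, 2.177, 0.0]
ft_force: [-0.3, -0.2, -1.7]
grip_width: 0.135
grip_force: 44.8
```

```bash
python3 g.py .5152 -.0933 .0525 87.7
```

```text
t 10.95 pos [ 0.517  -0.0372  0.0519] yaw 87.76 F [-0.3 -0.2 -1.7] w 0.135 gf 44.8 q [-0.4   0.21  0.46  1.98 -0.11  0.98  0.08]
shift [-0.187   0.0012 -0.0018] turn [0.0003 0.0002 0.001 ]
```

Emit:
jog_arm(moves=[-0.02, 0, 0, 0, 0, 0, -1, -0.05, 0, 0, 0, 0, 0, -1, -0.08, 0, 0, 0, 0, 0, -1, -0.11, 0, 0, 0, 0, 0, -1, -0.135, 0, 0, 0, 0, 0, -1, -0.155, 0, 0, 0, 0, 0, -1, -0.165, 0, 0, 0, 0, 0, -1, -0.165, 0, 0, 0, 0, 0, -1])

```text
time: 11.95
position: [0.515, -0.0864, 0.0518]
tool_rot: [2.263, 2.178, -0.0]
ft_force: [1.3, -0.7, -0.4]
grip_width: 0.134
grip_force: 44.9
```

```bash
python3 g.py .5152 -.0933 .0525 87.7
```

```text
t 11.95 pos [ 0.515  -0.0864  0.0518] yaw 87.8 F [ 1.3 -0.7 -0.4] w 0.134 gf 44.9 q [-0.33  0.22  0.49  1.97 -0.12  0.98  0.18]
shift [-0.023   0.0015 -0.0022] turn [0.     0.0004 0.0017]
```

Emit:
jog_arm(moves=[-0.004, 0, 0, 0, 0, 0, -1, -0.008, 0, 0, 0, 0, 0, -1, -0.012, 0, 0, 0, 0, 0, -1, -0.016, 0, 0, 0, 0, 0, -1, -0.02, 0, 0, 0, 0, 0, -1, -0.024, 0, 0, 0, 0, 0, -1, -0.028, 0, 0, 0, 0, 0, -1, -0.028, 0, 0, 0, 0, 0, -1])

```text
time: 12.95
position: [0.5147, -0.0939, 0.0519]
tool_rot: [-2.263, -2.179, -0.001]
ft_force: [0.3, 2.3, -0.8]
grip_width: 0.135
grip_force: 44.9
```

Emit:
jog_arm(moves=[-0.003, 0, 0, 0, 0, 0, -1, -0.006, 0, 0, 0, 0, 0, -1, -0.009, 0, 0, 0, 0, 0, -1, -0.012, 0, 0, 0, 0, 0, -1, -0.012, 0, 0, 0, 0, 0, -1, -0.012, 0, 0, 0, 0, 0, -1, -0.012, 0, 0, 0, 0, 0, -1, -0.012, 0, 0, 0, 0, 0, -1])

```text
time: 13.95
position: [0.5145, -0.0941, 0.0519]
tool_rot: [-2.258, -2.178, -0.004]
ft_force: [-0.9, 9.8, 2.4]
grip_width: 0.135
grip_force: 44.9
```

Emit:
jog_arm(moves=[0, 0, 0.002, 0, 0, 0, -1, 0, 0, 0.002, 0, 0, 0, 0.2, 0, 0, 0.002, 0, 0, 0, 0.2, 0, 0, 0.002, 0, 0, 0, 0.2, 0, 0, -0.02, 0, 0, 0, 0.2, 0, 0, -0.08, 0, 0, 0, 0.2, 0, 0, -0.18, 0, 0, 0, 0.2, 0, 0, -0.24, 0, 0, 0, 0.2])

```text
time: 14.95
position: [0.5157, -0.0983, 0.1265]
tool_rot: [2.262, 2.177, 0.004]
ft_force: [1.2, 0.0, -0.9]
grip_width: 0.599
grip_force: 0.0
```

```bash
python3 g.py .5095 -.2283 .125 87.7
python3 - <<'E'
from h import *
s=cam("scene");t=cam("top")
o=np.zeros((400,800,3),np.uint8)
for k,(im,x,y) in enumerate(((t,290,175),(s,180,150))):
    o[:,k*400:k*400+400]=cv2.resize(im['pixels'][y:y+100,x:x+100,::-1],(400,400),interpolation=cv2.INTER_CUBIC)
cv2.imwrite("pics/r1.png",o)
E
```

```text
t 14.95 pos [ 0.5157 -0.0983  0.1265] yaw 87.8 F [ 1.2  0.  -0.9] w 0.599 gf 0.0 q [-0.33  0.13  0.51  1.9  -0.07  1.13  0.16]
shift [-0.4339 -0.004   0.005 ] turn [ 0.0032 -0.0002  0.0016]
```

View pics/r1.png

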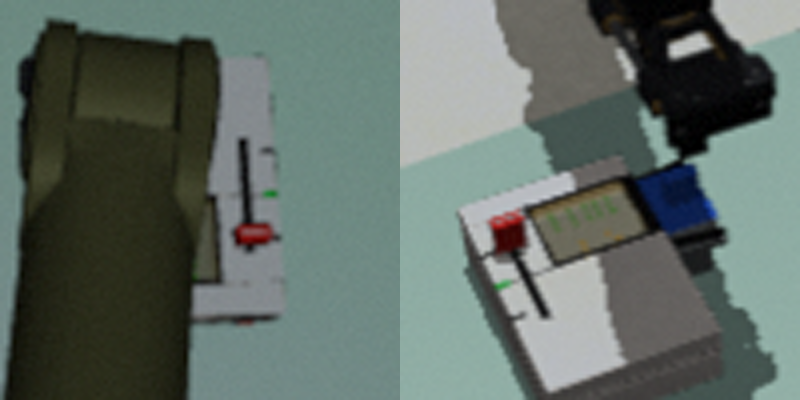

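Scene crop: the cassette sits in the bay with its lanes under the filter and the blue tail outside at (690,195). The tab is still closed at (507,232). Moving over the tab.

Emit:
jog_arm(moves=[-0.08, 0, 0, 0, 0, 0, 0.2, -0.18, 0, 0, 0, 0, 0, 0.2, -0.28, -0.002, 0, 0, 0, 0, 0.2, -0.38, -0.004, 0, 0, 0, 0, 0.2, -0.434, -0.004, 0, 0, 0, 0, 0.2, -0.434, -0.004, 0, 0, 0, 0, 0.2, -0.434, -0.004, 0, 0, 0, 0, 0.2, -0.434, -0.004, 0, 0, 0, 0, 0.2])

```text
time: 16.05
position: [0.5088, -0.2265, 0.1237]
tool_rot: [-2.261, -2.181, -0.001]
ft_force: [0.5, 0.0, 0.1]
grip_width: 0.601
grip_force: 0.0
```

```bash
python3 g.py .5095 -.2283 .065 87.7
```

```text
t 16.05 pos [ 0.5088 -0.2265  0.1237] yaw 87.93 F [0.5 0.  0.1] w 0.601 gf 0.0 q [-0.16  0.22  0.6   1.83 -0.13  1.14  0.45]
shift [-0.0061  0.0027  0.1958] turn [-0.     -0.0008  0.0039]
```

Descend, then close gently.

Emit:
jog_arm(moves=[-0.004, 0.002, 0.05, 0, 0, 0.004, 0.2, -0.004, 0.002, 0.1, 0, 0, 0.004, 0.2, -0.004, 0.002, 0.15, 0, 0, 0.004, 0.2, -0.004, 0.002, 0.18, 0, 0, 0.004, 0.2, -0.004, 0.002, 0.192, 0, 0, 0.004, 0.2, -0.004, 0.002, 0.192, 0, 0, 0.004, 0.2, -0.004, 0.002, 0.192, 0, 0, 0.004, -0.2, -0.004, 0.002, 0.192, 0, 0, 0.004, -0.4], newtons=10)

```text
time: 17.05
position: [0.5093, -0.2294, 0.0667]
tool_rot: [2.268, 2.173, 0.001]
ft_force: [0.9, -0.1, -0.2]
grip_width: 0.453
grip_force: 0.0
```

```bash
python3 g.py .5095 -.2283 .065 87.7
python3 - <<'E'
from h import *
s=cam("scene")
cv2.imwrite("pics/t1.png",cv2.resize(s['pixels'][160:260,170:270,::-1],(500,500),interpolation=cv2.INTER_CUBIC))
E
```

```text
t 17.05 pos [ 0.5093 -0.2294  0.0667] yaw 87.57 F [ 0.9 -0.1 -0.2] w 0.453 gf 0.0 q [-0.13  0.29  0.59  1.88 -0.18  1.03  0.49]
shift [0.0036 0.0005 0.0058] turn [ 0.001   0.     -0.0022]
```

View pics/t1.png

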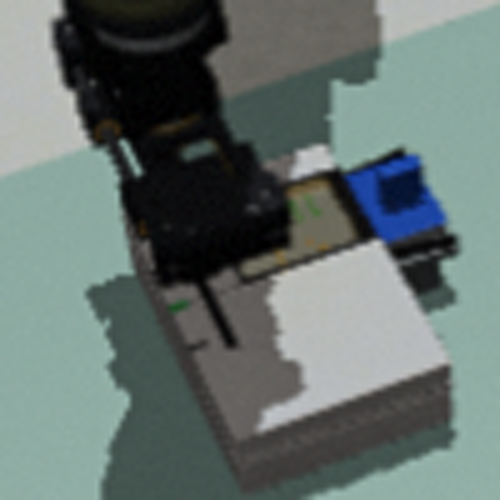

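The gripper covers the tab, and the green mark is at (180,306). Closing on the tab.

Emit:
jog_arm(moves=[0.003, 0, 0.003, 0, 0, 0, -0.6, 0.003, 0, 0.003, 0, 0, 0, -1, 0.003, 0, 0.003, 0, 0, 0, -1, 0.003, 0, 0.003, 0, 0, 0, -1, 0.003, 0, 0.003, 0, 0, 0, -1, 0.003, 0, 0.003, 0, 0, 0, -1, 0.003, 0, 0.003, 0, 0, 0, -1, 0.003, 0, 0.003, 0, 0, 0, -1], newtons=35)

```text
time: 18.1
position: [0.5105, -0.2283, 0.0655]
tool_rot: [2.265, 2.173, 0.002]
ft_force: [5.3, -0.4, -4.6]
grip_width: 0.133
grip_force: 35.0
```

```bash
python3 g.py .541 -.2296 .065 87.7
```

```text
t 18.1 pos [ 0.5105 -0.2283  0.0655] yaw 87.62 F [ 5.3 -0.4 -4.6] w 0.133 gf 35.0 q [-0.14  0.29  0.58  1.88 -0.19  1.02  0.49]
shift [-1.000e-04  1.018e-01  1.900e-03] turn [ 0.0026  0.0006 -0.0014]
```

Emit:
jog_arm(moves=[0, 0.012, 0, 0, 0, 0, -1, 0, 0.028, 0, 0, 0, 0, -1, 0, 0.044, 0, 0, 0, 0, -1, 0, 0.06, 0, 0, 0, 0, -1, 0, 0.076, 0, 0, 0, 0, -1, 0, 0.09, 0, 0, 0, 0, -1, 0, 0.1, 0, 0, 0, 0, -1, 0, 0.1, 0, 0, 0, 0, -1])

```text
time: 19.1
position: [0.5374, -0.2292, 0.0654]
tool_rot: [-2.265, -2.171, 0.002]
ft_force: [-5.9, 3.0, 7.5]
grip_width: 0.135
grip_force: 35.0
```

```bash
python3 g.py .5425 -.2296 .065 87.7
```

```text
t 19.1 pos [ 0.5374 -0.2292  0.0654] yaw 87.56 F [-5.9  3.   7.5] w 0.135 gf 35.0 q [-0.12  0.35  0.57  1.81 -0.21  1.05  0.49]
shift [-0.0005  0.0169  0.0013] turn [-0.0037 -0.0015 -0.0023]
```

Emit:
jog_arm(moves=[0, 0.004, 0, 0, 0, 0, -1, 0, 0.008, 0, 0, 0, 0, -1, 0, 0.012, 0, 0, 0, 0, -1, 0, 0.016, 0, 0, 0, 0, -1, 0, 0.018, 0, 0, 0, 0, -1, 0, 0.018, 0, 0, 0, 0, -1, 0, 0.018, 0, 0, 0, 0, -1, 0, 0.018, 0, 0, 0, 0, -1])

```text
time: 20.1
position: [0.5424, -0.2294, 0.0655]
tool_rot: [-2.265, -2.171, 0.003]
ft_force: [-6.4, 2.8, 7.7]
grip_width: 0.129
grip_force: 35.0
```

```bash
python3 g.py .5425 -.2296 .065 87.7
python3 - <<'E'
from h import *
s=cam("scene");t=cam("top")
o=np.zeros((400,800,3),np.uint8)
for k,(im,x,y) in enumerate(((t,290,175),(s,180,150))):
    o[:,k*400:k*400+400]=cv2.resize(im['pixels'][y:y+100,x:x+100,::-1],(400,400),interpolation=cv2.INTER_CUBIC)
cv2.imwrite("pics/f1.png",o)
E
```

```text
t 20.1 pos [ 0.5424 -0.2294  0.0655] yaw 87.56 F [-6.4  2.8  7.7] w 0.129 gf 35.0 q [-0.12  0.36  0.57  1.8  -0.22  1.05  0.49]
shift [-0.0007  0.0003  0.0015] turn [-0.0042 -0.0018 -0.0024]
```

View pics/f1.png

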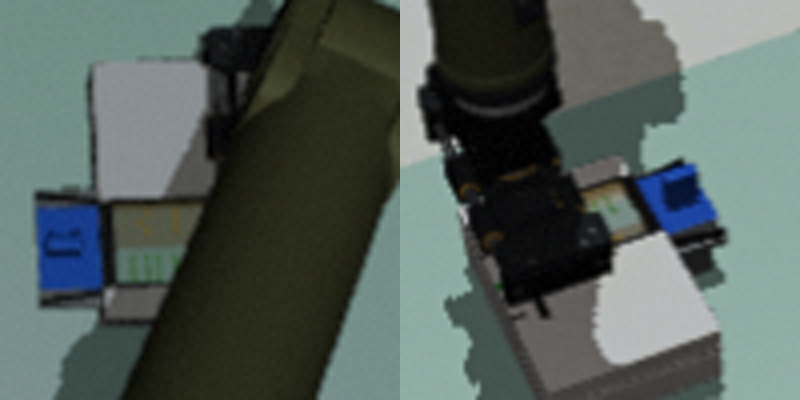

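The top crop shows the green marker lanes lit, the sample lanes dark and the tail outside at (70,248), still home. The arm readings put the tab at about 31.9 mm of travel, with about 7 N of spring force.

```bash
python3 -c "
from bench import ctrl
print(ctrl.close_job())"
```

```text
the job is handed in; nothing more can be done
None
```

The cassette is fully home in the bay and released, and the gripper is still holding the shutter at about 32 mm, half travel; I handed the job in at about 20 s and got no verdict back.

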